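# Turn over the nest plate of the calculator test box

### The job

Lift the aluminium nest plate by its swivelling bail handle, turn it over so that the face with the two ribs looks up, and seat it on the two brass posts of the steel test box, thick post in the big hole at the bail end and thin post in the small hole. The plate must lie fully home, flat on the box's top; then let go of it.

Things in the scene. Friction and masses are not known exactly. Their poses are not given: they have to be found in the camera images.
- plate_mid (a point): Middle of an aluminium slab 140 (x) by 90 (y) by 8 mm, 0.26 kg. Starts plain face up (z up), resting on two ribs 4 mm high along its long edges, this point 8 mm above the bench. Through holes on its centre line: 20 mm wide at x = -50 mm, 16 mm at x = +20 mm. Bail hinged at the -x end: axis along y at x = -76 mm, level with this point. Hung by the bail, the +x edge is lowest, 146 mm below the axis.
- bail_grip (a point): Centre of the black grip bar of the plate's U-shaped bail, 52 mm from the hinge axis. Flat-sided bar 56 mm long (y, along the plate's y), 12 mm thick (x, pinch it this way), 22 mm tall (z, pointing away from the hinge). Two 6 mm legs at y = +-25 mm run from it to the hinge; between them it is open.
- bail (a joint): Bail angle on the plate, rad: 0 square to the plain face, grows as it swings out past the plate's end, pi/2 in line with the plate, pi square to the ribbed face; starts 0 to 0.25, stops at -0.35 and 3.5. Its friction (0.02 N m) holds the bail up but not the plate: lifted by the bail, the plate hangs; its low edge set down, it lays over to the side opposite the bail's sideways motion.
- seat (a point): Point on the fixed test box's flat top, z up, 40 mm above the bench, under the seated plate's centre; the seated plate's x runs along this x, its mid-point 4 mm up. Top reaches x = -85 to +135, y = +-65 mm. Brass posts 13 mm tall, tips tapered from 6 mm up to 5 mm wide: 14 mm thick at x = -50, 10 mm at x = +20. Red button 38 mm wide, 17 mm tall at x = +111 mm.
Things that resemble listed ones, but are neither listed nor needed, are in the scene too. Leave any blue or purple look-alike of the part that bears plate_mid alone.

How it is judged:
At the end, for the whole second after the job is handed in: The plate lies ribs up and flat (within 5 degrees) on the test box's top, its mid-point no more than 6 mm above it, its centre within 10 mm and its long axis within 10 degrees of the seat, with the bail at the end away from the button (horizontal distance between plate_mid and seat below 0.01 m and z of plate_mid in the frame of seat below 0.006 m and angle between plate_mid's own z axis and vertical above 3.05 rad and angle between the x axis of plate_mid and the x axis of seat, either way round below 0.18 rad and x of bail_grip in the frame of seat below -0.04 m); the robot touches nothing.
It also fails if it takes over 51 s, if anything falls off the work surface, if the arm or the gripper's body presses on something with over 40 N, if the wrist force passes 120 N, or if a joint passes its speed limit or range.

### The arm

A 6-joint arm with a two-finger parallel gripper is mounted at the origin on the work surface. World frame = base frame: x ahead of the robot, y to its left, z up, the work surface at z = 0. Lengths are in m, angles in rad, forces in N, time in s.
With the tool pointing down it reaches from about 0.35 to 0.775 m from the base axis. Payload 5.5 kg.
Tool frame: the origin (TCP) lies midway between the tips of the shut fingers; the grasp point (between the pads) lies env.grasp_offset behind it (env.grasp_offset is the distance from the TCP to the grasp point, in m); z points along the fingers, y is the line along which they close (so a half turn about z gives the same grasp; the last joint's range is limited). The gripper opens to 85 mm and grips with 20 to 120 N. Pads are 22 mm wide; open, the fingers measure 114 mm over their backs; the gripper's body (76 mm by 85 mm) begins 54 mm behind the grasp point. The pads swing forward as they close: fully open they stand 13 mm farther back than shut.
Start: joints at [1.003, 0.313, 0.046, 1.304, 0, 1.431], TCP at [0.239, 0.523, 0.231] pointing down, gripper open.
Joint ranges: [-2.76, 2.76], [-0.86, 1.69], [-1.03, 1.26], [-2.2, 2.34], [-1.47, 1.5], [-3.14, 3.14]. Speed limits (rad/s): [2.57, 2.57, 3.14, 3.14, 3.14, 3.14].

### API

Orientations are given as a unit quaternion [w, x, y, z].
In Python, from workcell import monitor, viewer, order, env gives the robot as it stands.
- The arm moves only by the tool carry_out, never from a script. Its argument "plan" is a list that holds one entry, the list of rows, each a list of 7 numbers: the turn, a rotation vector about the world's x, y, z in rad, then the shift along the world's x, y, z in mm, then the finger opening in mm, from 0 to 85.4. A call has 1 to 20 rows; each row is the pose to reach, as a shift and turn from the pose commanded when the call began; what a row does not reach only later rows make up. A row lasts 1/10 s, in which the tool goes at most 50 mm and 8.59 degrees, less where a joint would pass 70% of its speed; a pose out of reach is approached as far as the arm can. A call with a gripper value outside its range is refused whole. The fingers move at their own pace and stop on an object; "squeeze" is the grip in N (left out, the last holds). Time passes only in rows, so rows that repeat a pose let the fingers close. It gives the time, the measured TCP pose, the force, the opening and the grip force at its end, in the units of the state.
- monitor.get_state(): the state, without advancing time (a new reading comes with each control period).
- viewer.read_camera(name): name is "scene" or "top" or "wrist"; returns the picture (384x512x3 uint8, red, green, blue); there is no depth.
- viewer.calibration(name): a dict with "K" (3x3 intrinsics, pixels), "eye" and "rotation" of the camera in the world. Camera axes: x right, y down, z forward; pixel columns grow to the right and rows downward; lengths in m; the calibration is good to about 2 mm. A picture is of the moment at which its call begins: read the wrist's pose just before it. calibration takes no time and is no camera call; for the wrist camera it gives the pose at the moment of the call.
- order.hand_in(): hands the job in; it is judged then, once.
The state is a dict: "clock": time; "joint_pos": joint angles; "qvel": joint speeds; "tau": joint torques, N m; "tcp_pos": TCP position; "orientation": TCP orientation; "wrist_force": force on the tool from outside, world axes, zero at the start; "ft_torque": the same for the moment, N m; "finger_gap": finger opening in m; "grip_force": force on a finger pad.
Only numpy, scipy, OpenCV 4.12 (cv2) and the standard library are available. Lean on these libraries where they do the work, as an engineer would, in place of code of your own. Each camera call takes 0.05 s, during which the arm holds its last target. There are 200 camera calls.

## Working session

There is one attempt and no reset: what is moved stays moved. The work goes in short steps, Python scripts to look and compute and a tool call to move; the robot and the scene stay as the last step left them, time stands still between calls to the robot, and variables do not carry over. Pictures are saved under pics/ and viewed, at most 10 in all, crops included, and the job is handed in when it is done.

Besides the shell and the picture viewer there is one more tool, called as name(argument=value, ...), one argument or row to a line, values as JSON. carry_out: Moves the arm, as the interface text tells. Its arguments: {"type":"object","properties":{"plan":{"type":"array","items":{"type":"array","items":{"type":"array","items":{"type":"number"}}}},"squeeze":{"type":"number"}},"required":["plan"]}

```bash
ls; mkdir -p pics; cat > h.py <<'E'
import numpy as np, cv2
from workcell import monitor, viewer, order, env
def snap(n,f=None):
    c=viewer.calibration(n); im=viewer.read_camera(n)
    if f: cv2.imwrite('pics/'+f+'.png',im[:,:,::-1])
    return im,c
def ray(c,u,v):
    d=np.array(c['rotation'])@np.linalg.inv(np.array(c['K']))@[u,v,1]; return np.array(c['eye']),d/np.linalg.norm(d)
def onz(c,u,v,z):
    e,d=ray(c,u,v); return e+d*(z-e[2])/d[2]
def proj(c,p):
    q=np.array(c['K'])@(np.array(c['rotation']).T@(np.array(p)-c['eye'])); return q[:2]/q[2]
def tri(rs):
    A=np.zeros((3,3));b=np.zeros(3)
    for e,d in rs:
        M=np.eye(3)-np.outer(d,d);A+=M;b+=M@e
    p=np.linalg.solve(A,b); return p,[np.linalg.norm((np.eye(3)-np.outer(d,d))@(p-e)) for e,d in rs]
E
python3 - <<'E'
from h import *
a,c=snap('scene');b,d=snap('top')
cv2.imwrite('pics/a.png',cv2.resize(np.hstack([a,b])[:,:,::-1],(800,300),interpolation=cv2.INTER_AREA))
cv2.imwrite('pics/top.png',cv2.resize(b[:,:,::-1],(800,600)))
cv2.imwrite('pics/scene.png',cv2.resize(a[:,:,::-1],(800,600)))
print(d['eye'],c['eye'],d['K'],d['rotation'],env.grasp_offset)
E
```

```text
pics
[0.27197903 0.11370523 1.02203654] [ 0.75639517 -0.46809286  0.91177159] [[387.91067675   0.         250.62151184]
 [  0.         387.91067675 191.59199499]
 [  0.           0.           1.        ]] [-0.05471319  0.70610621 -0.70443417  0.04682935] 0.0187
```

View pics/top.png

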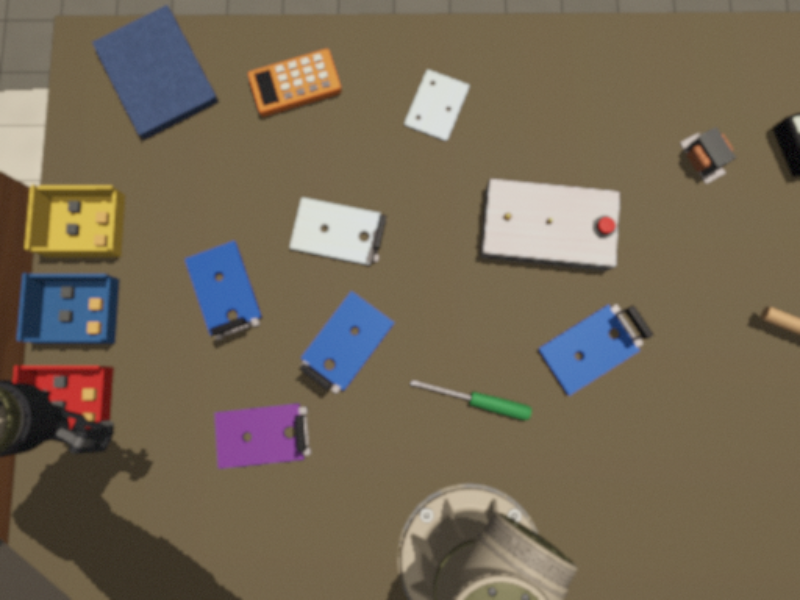

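View pics/scene.png

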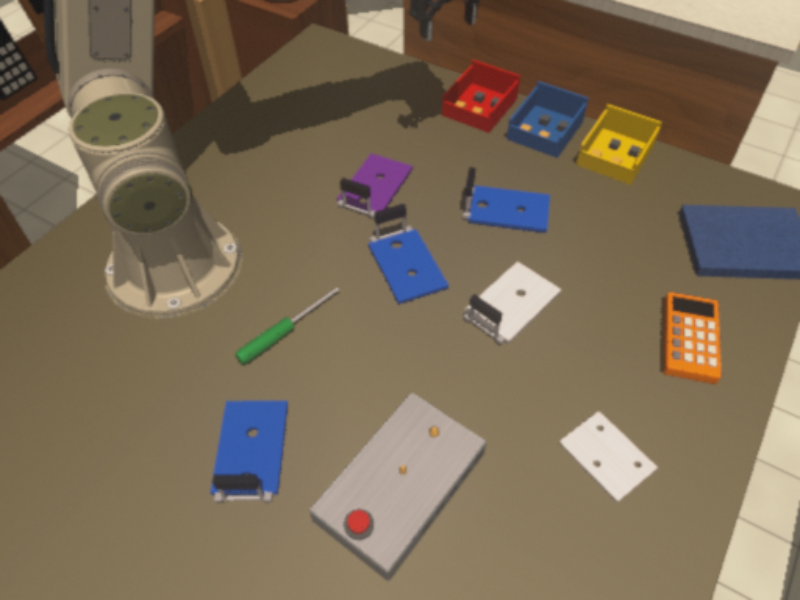

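The top view (800x600) shows these candidates:
- **Plates with a bail:** blue at (223,290), (347,340) and (590,350), purple at (262,435), and bare metal/white at (337,231).
- **Plate without a bail:** a white card at (437,105) with three holes.

Only (337,231) fits: it is aluminium coloured, has two holes on its centre line, and has the bail at its right end. The box has its posts at (507,216) and (548,221) and its button at (606,226). I'll confirm the plate in a crop and measure it.

```bash
cat >> h.py <<'E'
from scipy.spatial.transform import Rotation as R
def snap(n,f=None):
    c=dict(viewer.calibration(n)); im=viewer.read_camera(n)
    q=np.array(c['rotation'])
    if q.shape==(4,): c['rotation']=R.from_quat(q[[1,2,3,0]]).as_matrix()
    if f: cv2.imwrite('pics/'+f+'.png',im[:,:,::-1])
    return im,c
def blobs(im,lo,hi,box=None,amin=5):
    m=cv2.inRange(cv2.cvtColor(im,cv2.COLOR_RGB2HSV),np.array(lo),np.array(hi))
    if box: k=np.zeros_like(m);x0,y0,x1,y1=box;k[y0:y1,x0:x1]=255;m&=k
    n,l,s,ct=cv2.connectedComponentsWithStats(m)
    return sorted([(int(s[i,4]),ct[i].round(2),l==i) for i in range(1,n) if s[i,4]>=amin],key=lambda t:-t[0])
E
python3 - <<'E'
from h import *
t,ct=snap('top');s,cs=snap('scene')
print(onz(ct,256,192,0),onz(cs,256,192,0))
for nm,im,c,bp,bb in(('top',t,ct,(180,120,255,175),(305,112,400,175)),('scene',s,cs,(285,160,370,225),(195,245,315,375))):
    print(nm)
    print(' brass',[(a,p) for a,p,_ in blobs(im,(8,90,60),(30,255,255),bb,3)][:5])
    print(' red',[(a,p) for a,p,_ in blobs(im,(0,150,80),(6,255,255),bb,5)][:2])
    for z,b in((.012,bp),(.04,bb)):
        bl=blobs(im,(0,0,130),(180,60,255),b,50)
        a,p,m=bl[0]; cn=max(cv2.findContours(m.astype(np.uint8),0,1)[0],key=cv2.contourArea)
        q=cv2.boxPoints(cv2.minAreaRect(cn)); print(' metal',a,p,[(u.round(),onz(c,*u,z)[:2].round(3)) for u in q])
cr=[cv2.resize(t[115:180,180:265],(400,306),interpolation=2),cv2.resize(s[165:230,285:370],(400,306),interpolation=2)]
cv2.imwrite('pics/c.png',np.hstack(cr)[:,:,::-1])
E
```

```text
[0.41881127 0.11104594 0.        ] [0.376518   0.13464525 0.        ]
top
 brass [(51, array([326.51, 169.55])), (36, array([350.08, 172.44])), (21, array([306.76, 136.43])), (21, array([365.38, 173.33])), (17, array([376.88, 117.29]))]
 red [(76, array([387.32, 144.13]))]
 metal 1814 [213.37 146.77] [(array([184., 159.], dtype=float32), array([0.506, 0.304])), (array([191., 124.], dtype=float32), array([0.602, 0.288])), (array([243., 135.], dtype=float32), array([0.572, 0.145])), (array([237., 169.], dtype=float32), array([0.478, 0.163]))]
 metal 4016 [352.1  141.64] [(array([308., 162.], dtype=float32), array([ 0.492, -0.023])), (array([313., 113.], dtype=float32), array([ 0.623, -0.038])), (array([399., 122.], dtype=float32), array([ 0.6  , -0.263])), (array([394., 170.], dtype=float32), array([ 0.47 , -0.244]))]
scene
 brass [(32, array([277.38, 276.16])), (18, array([257.5 , 300.22]))]
 red [(151, array([229.03, 333.4 ]))]
 metal 1403 [331.71 190.81] [(array([298., 197.], dtype=float32), array([0.481, 0.168])), (array([334., 160.], dtype=float32), array([0.506, 0.328])), (array([360., 185.], dtype=float32), array([0.599, 0.282])), (array([323., 222.], dtype=float32), array([0.568, 0.132]))]
 metal 5921 [255.35 305.64] [(array([197., 327.], dtype=float32), array([ 0.47 , -0.244])), (array([261., 243.], dtype=float32), array([ 0.48 , -0.012])), (array([312., 283.], dtype=float32), array([ 0.622, -0.039])), (array([248., 366.], dtype=float32), array([ 0.598, -0.255]))]
```

View pics/c.png

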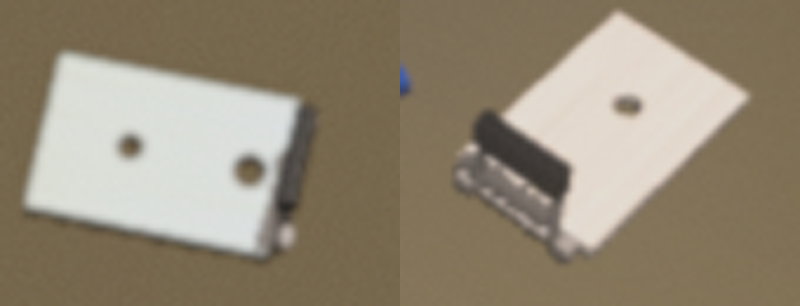

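The crop confirms it: a white-metal plate with its small hole at (130,146) and big hole at (250,170), and the black bail grip standing up at the right end. Next I'll triangulate the grip and posts from two views.

```bash
python3 - <<'E'
from h import *
t,ct=snap('top');s,cs=snap('scene')
def dark(im,b):
    r=blobs(im,(0,0,0),(180,120,75),b,15)[:2]; return r
g=[]
for im,c,b in((t,ct,(235,130,255,175)),(s,cs,(295,180,340,225))):
    r=dark(im,b)
    for a,p,m in r:
        cn=max(cv2.findContours(m.astype(np.uint8),0,1)[0],key=cv2.contourArea)
        print(a,p,cv2.minAreaRect(cn),cv2.boxPoints(cv2.minAreaRect(cn)).round(1).tolist())
    g.append(ray(c,*r[0][1]))
print('grip',tri(g))
def post(pt,ps): print(tri([ray(ct,*pt),ray(cs,*ps)]))
for nm,a,z in (('thick',0,0),('red',1,0)): pass
for im,c,b in((t,ct,(318,130,356,150)),(s,cs,(250,270,285,306))):
    print([(a,p) for a,p,_ in blobs(im,(8,70,60),(32,255,255),b,3)],blobs(im,(0,150,80),(6,255,255),None,5)[0][:2])
st=monitor.get_state();print(st['tcp_pos'],st['orientation'])
q=st['orientation'];T=R.from_quat(np.array(q)[[1,2,3,0]]).as_matrix();print(T.round(3))
w=viewer.calibration('wrist');print(w['K'],w['eye'],T.T@(np.array(w['eye'])-st['tcp_pos']));q=np.array(w['rotation']);print((T.T@R.from_quat(q[[1,2,3,0]]).as_matrix()).round(3))
E
```

```text
Traceback (most recent call last):
IndexError: list index out of range
```

```bash
python3 - <<'E'
from h import *
t,ct=snap('top');s,cs=snap('scene')
g=[]
for im,c,b in((t,ct,(235,128,255,175)),(s,cs,(295,180,340,225))):
    h=cv2.cvtColor(im,cv2.COLOR_RGB2HSV)
    if c is ct: print(h[148,238:252].tolist())
    r=blobs(im,(0,0,0),(180,90,85),b,15)
    for a,p,m in r[:2]:
        cn=max(cv2.findContours(m.astype(np.uint8),0,1)[0],key=cv2.contourArea)
        print(a,p,cv2.boxPoints(cv2.minAreaRect(cn)).round(1).tolist())
    if r: g.append(ray(c,*r[0][1]))
if len(g)>1: print('grip',tri(g))
P=[]
for im,c,b in((t,ct,(318,130,356,150)),(s,cs,(250,270,285,306))):
    br=sorted([p for a,p,_ in blobs(im,(8,70,60),(32,255,255),b,3)][:2],key=lambda p:p[0]*(1 if c is ct else -1))
    P.append([ray(c,*p) for p in br]+[ray(c,*blobs(im,(0,150,80),(6,255,255),(195,100,400,375),5)[0][1])]);print(br)
for k in zip(*P): print('post',tri(k))
st=monitor.get_state();print(st['clock'],st['tcp_pos'],st['orientation'])
q=st['orientation'];T=R.from_quat(np.array(q)[[1,2,3,0]]).as_matrix();print(T.round(3))
w=viewer.calibration('wrist');print(w['K'],w['eye'],T.T@(np.array(w['eye'])-st['tcp_pos']));q=np.array(w['rotation']);print((T.T@R.from_quat(q[[1,2,3,0]]).as_matrix()).round(3))
E
```

```text
[[38, 5, 191], [20, 10, 155], [17, 21, 110], [11, 26, 80], [11, 26, 77], [13, 28, 83], [17, 45, 80], [18, 75, 92], [19, 87, 108], [20, 89, 118], [20, 89, 118], [18, 88, 119], [20, 88, 119], [19, 86, 118]]
73 [242.1 150.6] [[238.10000610351562, 160.60000610351562], [242.6999969482422, 137.5], [246.3000030517578, 138.3000030517578], [241.6999969482422, 161.3000030517578]]
145 [310.08 197.5 ] [[298.79998779296875, 194.0], [303.0, 188.3000030517578], [321.3999938964844, 201.6999969482422], [317.29998779296875, 207.39999389648438]]
grip (array([0.51881702, 0.14792569, 0.05739149]), [np.float64(0.001870244716951595), np.float64(0.0018702447169514512)])
[array([324.62, 138.38]), array([351.4, 140.8])]
[array([277.46, 275.92]), array([257.52, 300.13])]
post (array([ 0.5533048 , -0.06607826,  0.04535521]), [np.float64(0.0005187484115251294), np.float64(0.0005187484115252898)])
post (array([ 0.54617322, -0.13515178,  0.04618134]), [np.float64(3.961718816128238e-05), np.float64(3.961718816139724e-05)])
post (array([ 0.53574777, -0.22519132,  0.05174551]), [np.float64(0.0001661062266971968), np.float64(0.00016610622669712362)])
0.4 [0.2385296  0.5231515  0.23115641] [-5.81321625e-05  2.12276663e-01  9.77209601e-01 -1.00192491e-04]
[[-0.91   0.415 -0.   ]
 [ 0.415  0.91  -0.   ]
 [ 0.    -0.    -1.   ]]
[[268.84022532   0.         254.20943616]
 [  0.         268.84022532 191.99758617]
 [  0.           0.           1.        ]] [0.16425241 0.55549832 0.37319871] [ 0.0810132  -0.00141563 -0.14203623]
[[-0.001 -0.949 -0.317]
 [ 1.    -0.    -0.001]
 [ 0.001 -0.317  0.949]]
```

carry_out(
  plan=[
    [[0, 0, 0.03, 35, -47, -4, 85], [0, 0, 0.06, 70, -94, -8, 85], [0, 0, 0.09, 105, -141, -12, 85], [0, 0, 0.12, 140, -188, -16, 85], [0, 0, 0.15, 175, -235, -20, 85], [0, 0, 0.18, 210, -281, -24, 85], [0, 0, 0.21, 245, -328, -28, 85], [0, 0, 0.228, 280, -375, -31, 85], [0, 0, 0.228, 280, -375, -31, 85], [0, 0, 0.228, 280, -375, -31, 85], [0, 0, 0.228, 280, -375, -31, 85], [0, 0, 0.228, 280, -375, -31, 85]],
  ],
)

```text
clock: 1.6
tcp_pos: [0.5184, 0.148, 0.2001]
orientation: [-0.0, 0.1, 0.995, 0.0]
wrist_force: [-1.1, 0.5, -0.7]
finger_gap: 0.0848
grip_force: 0.0
```

```bash
python3 - <<'E'
from h import *
st=monitor.get_state();print(st['clock'],st['tcp_pos'],st['orientation'],np.abs(st['qvel']).max())
w,c=snap('wrist','w1'); np.save('w1.npy',w)
t,ct=snap('top')
print(proj(c,[.5188,.1479,.0574]))
for a,p,m in blobs(w,(0,0,0),(180,90,85),None,150)[:5]:
    cn=max(cv2.findContours(m.astype(np.uint8),0,1)[0],key=cv2.contourArea);print(a,p,cv2.boxPoints(cv2.minAreaRect(cn)).round(1).tolist())
a=onz(ct,207.6,146,.012);b=onz(ct,233.1,151.1,.012);print('holes top',a,b,np.linalg.norm(a-b))
E
```

```text
1.6 [0.51836537 0.14799962 0.20014108] [-4.19902733e-04  1.00315084e-01  9.94955619e-01  1.56877243e-04] 0.03201448467478144
[255.88529422 180.74267452]
37637 [245.08 330.03] [[-0.0, 175.0], [511.0, 175.0], [511.0, 383.0], [0.0, 383.0]]
642 [310.46 118.22] [[264.0, 113.0], [353.0, 113.0], [353.0, 127.0], [264.0, 127.0]]
520 [253.92 182.15] [[248.0, 152.0], [259.0, 152.0], [259.0, 210.0], [248.0, 210.0]]
holes top [0.54142522 0.24092119 0.012     ] [0.52742986 0.17240809 0.012     ] 0.06992793065263408
```

View pics/w1.png

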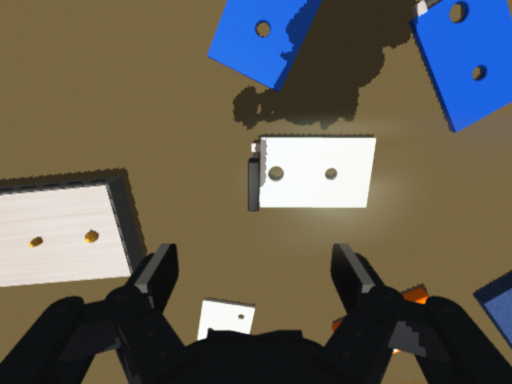

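The wrist view shows the plate square to the tool: big hole at (276,173), small hole at (331,173), and the dark grip bar at (254,182). The fingers are clear of it on both sides.

```bash
python3 - <<'E'
from h import *
w,c=snap('wrist');t,ct=snap('top');s,cs=snap('scene')
hs=[p for a,p,m in blobs(w,(0,0,0),(180,255,150),(264,160,345,187),20)];print(hs)
hs=sorted(hs,key=lambda p:p[0])
H=[tri([ray(c,*hs[0]),ray(ct,233.1,151.1)]),tri([ray(c,*hs[1]),ray(ct,207.6,146)])];print(H)
print([onz(c,*h,.012) for h in hs])
g=[]
for im,k,b in((w,c,(244,157,264,215)),(t,ct,(235,128,255,175)),(s,cs,(295,180,340,225))):
    r=blobs(im,(0,0,0),(180,90,85),b,15)[0];cn=max(cv2.findContours(r[2].astype(np.uint8),0,1)[0],key=cv2.contourArea)
    print(r[:2],cv2.boundingRect(cn));g.append(ray(k,*r[1]))
print(tri(g),tri(g[:2]),tri(g[::2]))
h=cv2.cvtColor(w,cv2.COLOR_RGB2HSV)[:,:,2];print(h[190,244:266],h[150:165,254],h[204:216,254])
# wrist post
br=[p for a,p,_ in blobs(w,(8,110,60),(32,255,255),(20,220,110,250),8)];print(br,[onz(c,*p,.0465) for p in br])
E
```

```text
[array([274.64, 173.95]), array([329.72, 174.12])]
[(array([0.52339817, 0.1714136 , 0.02690532]), [np.float64(0.0002827744733519908), np.float64(0.0002827744733520711)]), (array([0.54365982, 0.24192413, 0.00385088]), [np.float64(6.379065412031444e-05), np.float64(6.379065412030261e-05)])]
[array([0.52716146, 0.17164871, 0.012     ]), array([0.54117415, 0.24001863, 0.012     ])]
(405, array([252.86, 184.77])) (247, 157, 12, 55)Traceback (most recent call last):
  File "<stdin>", line 9, in <module>
IndexError: list index out of range
```

```bash
python3 - <<'E'
from h import *
c=snap('wrist')[1]
for z in(.055,.06,.071):print(z,onz(c,253,184.5,z),[onz(c,253,v,z)[:2].round(4).tolist() for v in(157,212)])
ct=snap('top')[1];g=[ray(c,253,184.5),ray(ct,242.1,150.6)]
print(tri(g)); print(tri([ray(c,253,184.5),ray(snap('scene')[1],310.08,197.5)]))
E
```

```text
0.055 [0.52295363 0.14507131 0.055     ] [[0.4925, 0.1512], [0.5555, 0.1385]]
0.06 [0.5214745  0.14539843 0.06      ] [[0.4916, 0.1515], [0.5535, 0.1389]]
0.071 [0.51822041 0.14611811 0.071     ] [[0.4895, 0.1519], [0.549, 0.1399]]
(array([0.51147104, 0.14650381, 0.08748167]), [np.float64(0.0019372790558524837), np.float64(0.0019372790558525163)])
(array([0.52117338, 0.14572925, 0.06202989]), [np.float64(0.0003515686500190045), np.float64(0.00035156865001900603)])
```

carry_out(
  plan=[
    [[0, 0, 0, 1, -1, -40, 85], [0, 0, 0, 3, -2, -80, 60], [0, 0, 0, 3, -2, -115, 50], [0, 0, 0, 3, -2, -140, 50], [0, 0, 0, 3, -2, -158, 50], [0, 0, 0, 3, -2, -158, 50], [0, 0, 0, 3, -2, -158, 50], [0, 0, 0, 3, -2, -158, 20], [0, 0, 0, 3, -2, -158, 5], [0, 0, 0, 3, -2, -158, 5], [0, 0, 0, 3, -2, -158, 5], [0, 0, 0, 3, -2, -158, 5], [0, 0, 0, 3, -2, -158, 5]],
  ],
  squeeze=60,
)

```text
clock: 3.3
tcp_pos: [0.5225, 0.1463, 0.043]
orientation: [0.001, 0.1, 0.995, 0.0]
wrist_force: [1.2, -0.4, 2.6]
finger_gap: 0.0109
grip_force: 60.4
```

carry_out(
  plan=[
    [[0, 0, 0, 0, 0, 10, 5], [0, 0, 0, 0, 0, 25, 5], [0, 0, 0, 0, 0, 40, 5], [0, 0, 0, 0, 0, 55, 5], [0, 0, 0, 0, 0, 70, 5], [0, 0, 0, 0, 0, 85, 5], [0, 0, 0, 0, 0, 100, 5], [0, 0, 0, 0, 0, 113, 5], [0, 0, 0, 0, 0, 123, 5], [0, 0, 0, 0, 0, 130, 5], [0, 0, 0, 0, 0, 136, 5], [0, 0, 0, 0, 0, 141, 5], [0, 0, 0, 0, 0, 146, 5], [0, 0, 0, 0, 0, 155, 5], [0, 0, 0, 0, 0, 170, 5], [0, 0, 0, 0, 0, 190, 5], [0, 0, 0, 0, 0, 210, 5], [0, 0, 0, 0, 0, 230, 5], [0, 0, 0, 0, 0, 240, 5], [0, 0, 0, 0, 0, 240, 5]],
  ],
)

```text
clock: 5.3
tcp_pos: [0.5224, 0.1464, 0.2839]
orientation: [0.001, 0.1, 0.995, 0.0]
wrist_force: [-0.3, 0.1, -3.0]
finger_gap: 0.0111
grip_force: 59.5
```

```bash
python3 - <<'E'
from h import *
s,c=snap('scene');cv2.imwrite('pics/l1.png',cv2.resize(s[60:300,200:420],(660,600*1))[:,:,::-1]);print(monitor.get_state()['tcp_pos'],monitor.get_state()['joint_pos'])
E
```

```text
[0.52189981 0.14625803 0.28261746] [1.25041116e-01 2.38639092e-01 7.05587847e-02 1.40164494e+00
 9.03116860e-05 3.24841381e-01]
```

View pics/l1.png

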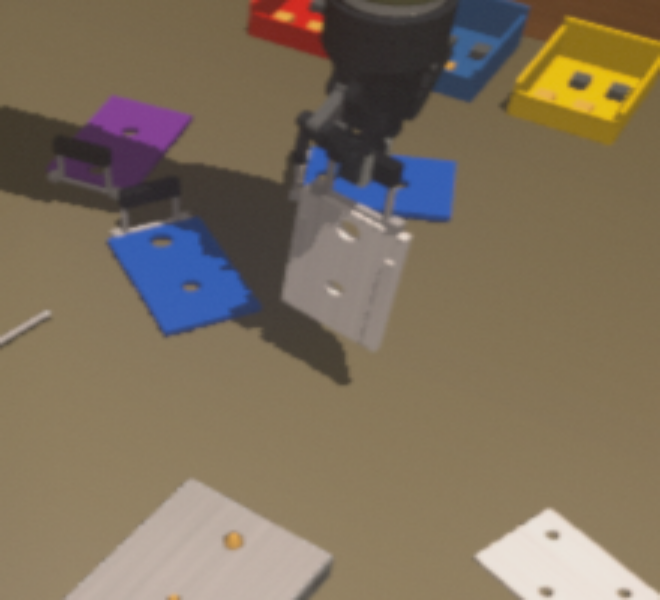

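The plate hangs cleanly from the bail, ribbed face toward the camera. Next I'll carry it over the button half of the box.

carry_out(
  plan=[
    [[0, 0, 0.005, 0.3, -5, 0, 5], [0, 0, 0.01, 1, -15, 0, 5], [0, 0, 0.015, 2, -30, 0, 5], [0, 0, 0.02, 3, -50, 0, 5], [0, 0, 0.025, 4, -72, 0, 5], [0, 0, 0.03, 5, -95, 0, 5], [0, 0, 0.035, 6, -118, 0, 5], [0, 0, 0.04, 7, -141, 0, 5], [0, 0, 0.045, 9, -164, 0, 5], [0, 0, 0.05, 10, -187, 0, 5], [0, 0, 0.055, 11, -210, 0, 5], [0, 0, 0.06, 12, -233, 0, 5], [0, 0, 0.065, 13, -256, 0, 5], [0, 0, 0.07, 14, -279, 0, 5], [0, 0, 0.075, 15, -300, 0, 5], [0, 0, 0.08, 16, -317, 0, 5], [0, 0, 0.085, 17, -329, 0, 5], [0, 0, 0.09, 18, -337, 0, 5], [0, 0, 0.092, 18, -341, 0, 5], [0, 0, 0.092, 18, -341, 0, 5]],
  ],
)

```text
clock: 7.35
tcp_pos: [0.5395, -0.195, 0.2821]
orientation: [-0.0, 0.054, 0.999, 0.0]
wrist_force: [-0.1, -0.7, -1.9]
finger_gap: 0.0105
grip_force: 59.4
```

carry_out(
  plan=[
    [[0, 0, 0, 0, 0, 0, 5], [0, 0, 0, 0, 0, -10, 5], [0, 0, 0, 0, 0, -20, 5], [0, 0, 0, 0, 0, -30, 5], [0, 0, 0, 0, 0, -40, 5], [0, 0, 0, 0, 0, -48, 5], [0, 0, 0, 0, 0, -48, 5], [0, 0, 0, 0, 0, -48, 5], [0, 0, 0, 0, 0, -48, 5], [0, 0, 0, 0, 0, -48, 5], [0, 0, 0, 0, 0, -48, 5], [0, 0, 0, 0, 0, -48, 5], [0, 0, 0, 0, 0, -48, 5], [0, 0, 0, 0, 0, -48, 5], [0, 0, 0, 0, 0, -48, 5]],
  ],
)

```text
clock: 8.85
tcp_pos: [0.5396, -0.1948, 0.2343]
orientation: [0.0, 0.054, 0.999, 0.0]
wrist_force: [0.7, 1.0, -2.3]
finger_gap: 0.011
grip_force: 59.5
```

```bash
python3 - <<'E'
from h import *
st=monitor.get_state();q=np.array(st['orientation']);print(st['clock'],st['tcp_pos'],R.from_quat(q[[1,2,3,0]]).as_matrix().round(3).tolist(),st['wrist_force'])
s,c=snap('scene');w,cw=snap('wrist');cv2.imwrite('pics/l2.png',np.hstack([cv2.resize(s[130:384,120:340],(400,462)),cv2.resize(w,(400,462))])[:,:,::-1])
E
```

```text
8.85 [ 0.53957708 -0.19479698  0.23433638] [[-0.994, 0.108, 0.0], [0.108, 0.994, 0.0], [-0.0, 0.0, -1.0]] [ 0.73362061  0.95504402 -2.30579657]
```

View pics/l2.png

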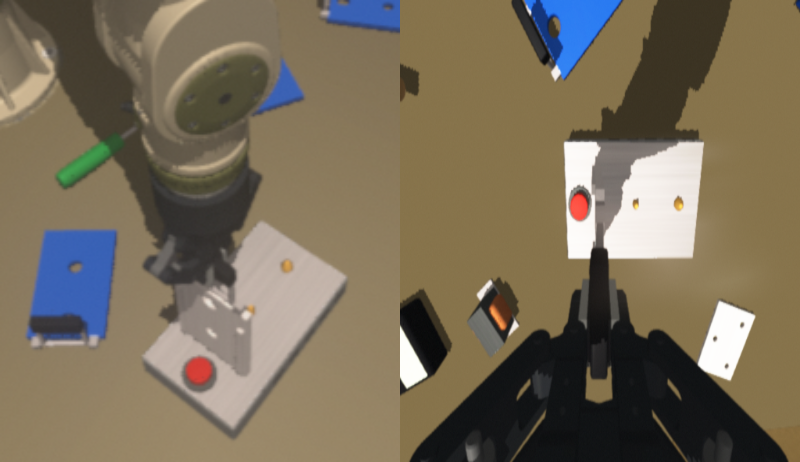

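The left panel shows the plate hanging between the button (200,370) and the thin post (249,311). The right (wrist) panel shows the posts at (636,204) and (679,204). I'll refine the seat from this wrist view.

```bash
python3 - <<'E'
from h import *
w,c=snap('wrist')
br=sorted([(p[0],p[1],a) for a,p,_ in blobs(w,(8,110,60),(32,255,255),(285,150,380,190),6)]);rd=blobs(w,(0,150,80),(6,255,255),(200,140,260,200),20)[0][:2];print(br,rd)
T=[onz(c,*b[:2],.0465)[:2] for b in br];r=onz(c,*rd[1],.055)[:2];print(T,r)
d=(r-T[-1])/np.linalg.norm(r-T[-1]);print(d,np.linalg.norm(T[0]-T[-1]),np.linalg.norm(r-T[-1]),'seat',T[-1]+50*d/1000,T[0]-.02*d)
E
```

```text
[(np.float64(301.15), np.float64(169.32), 41), (np.float64(356.15), np.float64(169.21), 92)] (396, array([228.94, 171.13]))
[array([ 0.54412563, -0.13781886]), array([ 0.55144046, -0.0690947 ])] [ 0.53463066 -0.22737222]
[-0.10561066 -0.99440756] 0.06911234625120428 0.15916765305407837 seat [ 0.54615992 -0.11881508] [ 0.54623784 -0.11793071]
```

carry_out(
  plan=[
    [[0, 0, 0, 0, 0, -5, 5], [0, 0, 0, 0, 0, -9, 5], [0, 0, 0, 0, 0, -12, 5], [0, 0, 0, 0.3, 3, -13, 5], [0, 0, 0, 0.6, 6, -14, 5], [0, 0, 0, 1.3, 12.5, -14.3, 5], [0, 0, 0, 2.1, 19, -14.3, 5], [0, 0, 0, 2.8, 26.4, -15, 5], [0, 0, 0, 3.6, 33.5, -16, 5], [0, 0, 0, 4.4, 40.6, -17.3, 5], [0, 0, 0, 5.1, 47.6, -19.2, 5], [0, 0, 0, 5.1, 47.6, -19.2, 5], [0, 0, 0, 5.1, 47.6, -19.2, 5]],
  ],
)

```text
clock: 10.3
tcp_pos: [0.5447, -0.1469, 0.2148]
orientation: [-0.0, 0.054, 0.999, 0.0]
wrist_force: [-0.3, -0.5, -1.7]
finger_gap: 0.0113
grip_force: 59.6
```

```bash
python3 - <<'E'
from h import *
st=monitor.get_state();print(st['clock'],st['tcp_pos'],st['wrist_force'])
s,c=snap('scene');w,cw=snap('wrist');cv2.imwrite('pics/l3.png',np.hstack([cv2.resize(s[200:384,190:340],(400,490)),cv2.resize(w[100:250,180:400],(400,490))])[:,:,::-1])
E
```

```text
10.3 [ 0.54468085 -0.14689337  0.21481311] [-0.30465074 -0.54176623 -1.67199343]
```

View pics/l3.png

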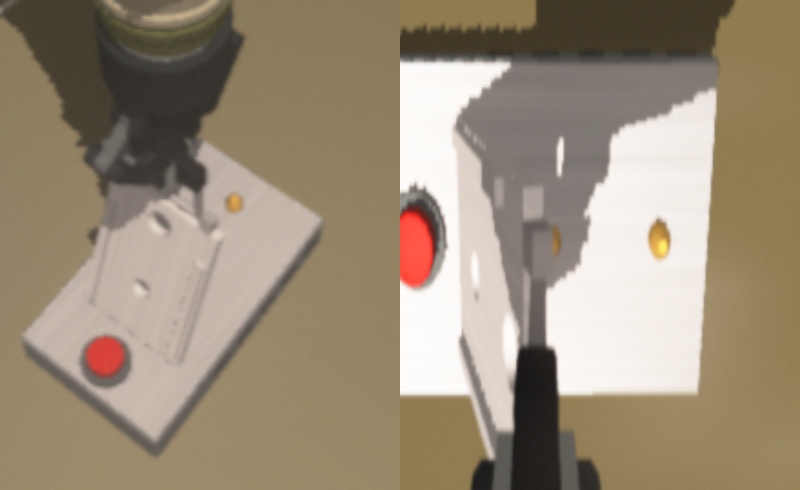

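The plate leans the right way: its lower edge is near the button and both posts are free. I'll continue along the arc.

carry_out(
  plan=[
    [[0, 0, 0, 0.8, 7, -2.2, 5], [0, 0, 0, 1.5, 13.8, -4.5, 5], [0, 0, 0, 2.2, 20.5, -7.2, 5], [0, 0, 0, 2.9, 27, -10, 5], [0, 0, 0, 3.6, 33.4, -13.7, 5], [0, 0, 0, 4.3, 39.6, -17.3, 5], [0, 0, 0, 5.5, 51.4, -26, 5], [0, 0, 0, 6.7, 62.2, -35.5, 5], [0, 0, 0, 7.8, 72.2, -46.2, 5], [0, 0, 0, 8.7, 80.9, -58, 5], [0, 0, 0, 9.5, 88.5, -70.3, 5], [0, 0, 0, 10.2, 94.8, -83.5, 5], [0, 0, 0, 10.2, 94.8, -83.5, 5], [0, 0, 0, 10.2, 94.8, -83.5, 5]],
  ],
)

```text
clock: 11.8
tcp_pos: [0.5544, -0.0519, 0.1311]
orientation: [-0.001, 0.054, 0.999, 0.0]
wrist_force: [0.2, -0.1, -1.6]
finger_gap: 0.011
grip_force: 59.8
```

```bash
python3 - <<'E'
from h import *
st=monitor.get_state();print(st['clock'],st['tcp_pos'],st['wrist_force'])
s,c=snap('scene');w,cw=snap('wrist');cv2.imwrite('pics/l4.png',np.hstack([cv2.resize(s[200:384,190:340],(400,490)),cv2.resize(w[60:280,120:400],(400,490))])[:,:,::-1])
E
```

```text
11.8 [ 0.55444872 -0.05189397  0.1311089 ] [ 0.17045586 -0.06952808 -1.59538407]
```

View pics/l4.png

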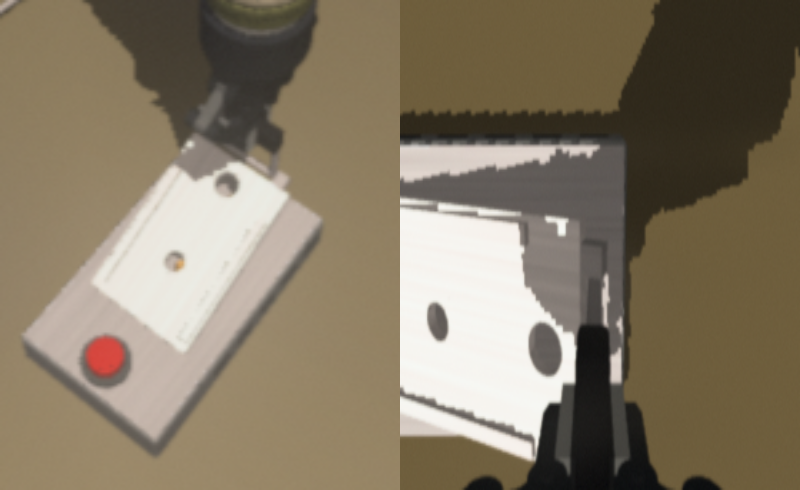

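The left panel shows brass visible through the small hole at (178,263), so it is lined up. I'll lower it the rest of the way slowly.

carry_out(
  plan=[
    [[0, 0, 0, 0.3, 2.5, -7, 5], [0, 0, 0, 0.5, 5, -13.7, 5], [0, 0, 0, 0.7, 7, -21, 5], [0, 0, 0, 0.9, 8.6, -27.8, 5], [0, 0, 0, 1, 9.3, -33, 5], [0, 0, 0, 1.1, 10, -38, 5], [0, 0, 0, 1.2, 10.7, -42.3, 5], [0, 0, 0, 1.2, 11, -46, 5], [0, 0, 0, 1.2, 11.2, -49, 5], [0, 0, 0, 1.2, 11.3, -51.5, 5], [0, 0, 0, 1.2, 11.3, -51.5, 5], [0, 0, 0, 1.2, 11.3, -51.5, 5]],
  ],
)

```text
clock: 13.1
tcp_pos: [0.5561, -0.0411, 0.0802]
orientation: [0.0, 0.054, 0.999, 0.0]
wrist_force: [0.3, -0.4, -0.9]
finger_gap: 0.0109
grip_force: 59.6
```

```bash
python3 - <<'E'
from h import *
st=monitor.get_state();print(st['clock'],st['tcp_pos'],st['wrist_force'])
s,c=snap('scene');w,cw=snap('wrist');cv2.imwrite('pics/l5.png',np.hstack([cv2.resize(s[200:384,190:340],(400,490)),cv2.resize(w[60:280,120:400],(400,490))])[:,:,::-1])
E
```

```text
13.1 [ 0.55611445 -0.04109693  0.08020168] [ 0.34969833 -0.35650425 -0.87451201]
```

View pics/l5.png

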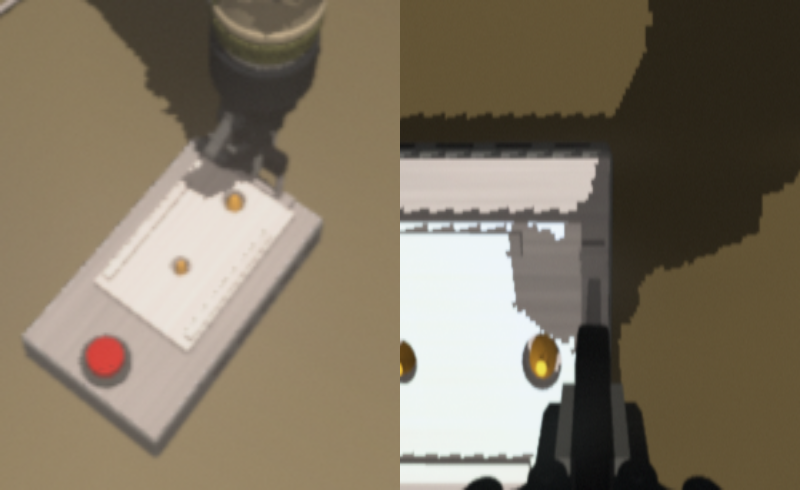

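Both posts show through their holes and the plate looks flat. I'll settle the last millimetre, release and rise straight up.

carry_out(
  plan=[
    [[0, 0, 0, 0, 0, -1, 5], [0, 0, 0, 0, 0, -1.5, 5], [0, 0, 0, 0, 0, -1.5, 5], [0, 0, 0, 0, 0, -1.5, 20], [0, 0, 0, 0, 0, -1.5, 40], [0, 0, 0, 0, 0, -1.5, 40], [0, 0, 0, 0, 0, -1.5, 40], [0, 0, 0, 0, 0, -1.5, 40], [0, 0, 0, 0, 0, 8, 40], [0, 0, 0, 0, 0, 20, 40], [0, 0, 0, 0, 0, 40, 40], [0, 0, 0, 0, 0, 65, 40], [0, 0, 0, 0, 0, 95, 40], [0, 0, 0, 0, 0, 125, 40], [0, 0, 0, 0, 0, 150, 40], [0, 0, 0, 0, 0, 150, 40], [0, 0, 0, 0, 0, 150, 40]],
  ],
)

```text
clock: 14.9
tcp_pos: [0.5566, -0.0412, 0.2315]
orientation: [0.001, 0.054, 0.999, -0.0]
wrist_force: [-0.3, 0.7, -0.5]
finger_gap: 0.0401
grip_force: 0.0
```

```bash
python3 - <<'E'
from h import *
st=monitor.get_state();print(st['clock'],st['tcp_pos'],st['wrist_force'])
s,c=snap('scene');w,cw=snap('wrist');cv2.imwrite('pics/l6.png',np.hstack([cv2.resize(s[200:384,190:340],(400,490)),cv2.resize(w[60:280,120:400],(400,490))])[:,:,::-1])
E
```

```text
14.9 [ 0.5566439  -0.04118311  0.2315493 ] [-0.27418402  0.6643806  -0.46003071]
```

View pics/l6.png

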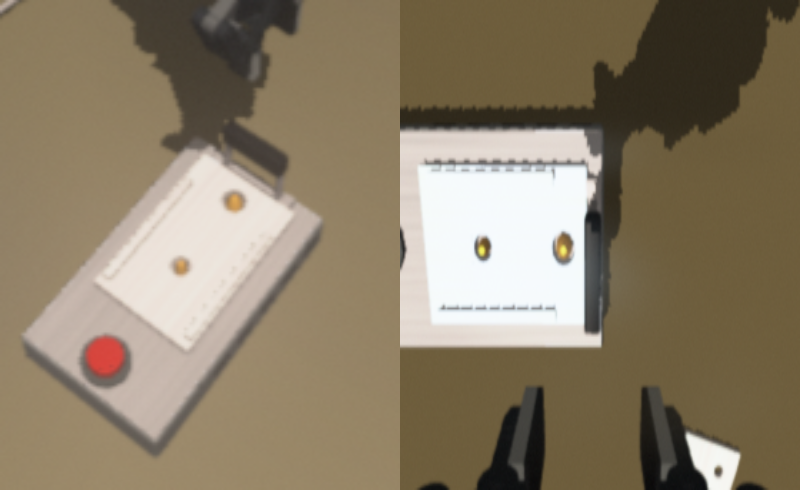

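Both posts stand in their holes (left panel (234,201) and (180,266)), the ribs are up, the bail is upright at the end away from the button, and the gripper is clear. I'll hand it in.

```bash
python3 -c "
from h import *
print(order.hand_in())"
```

```text
the job is handed in; nothing more can be done
None
```

The job is handed in at about 15 s of robot time: in the last pictures the plate sits ribs up on both posts with the bail away from the button and the gripper clear; the hand-in call returned no verdict.

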